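Flip the hex key and nip up the clamp bolt with its long arm

TASK

An L-shaped hex key was left sticking by its long arm in the stiff bolt of a bench clamp. Pull it out, flip it round and push its short arm fully into the same bolt with the long arm lying level to the right as seen from the robot; then press the long arm down so that the bolt turns clockwise until it stops, and leave the key in the bolt.

Things in the scene. Friction and masses are not known exactly. Their poses are not given: they have to be found in the camera images.
- key_grip (a point): Grip point on the axis of the long arm of the dark steel L-shaped hex key (bar 12 mm thick, 0.13 kg), 75 mm from its corner. The long arm reaches 173 mm from the corner, the short arm 73. Axes: x along the long arm away from the corner, y along the short arm away from the corner. At the start the long arm sits 33 to 38 mm deep in the bolt, drooping about 0.1 rad; the short arm points left.
- key_short_tip (a point): Centre of the end of the key's short arm, 73 mm from the corner, same axes as key_grip. Pushed fully home it goes 33 to 38 mm into the socket.
- socket (a point): Mouth of the socket in the bolt's round steel head (44 mm across, 42 mm proud of a fixed grey block 56 mm wide, 160 mm high), 130 mm above the worktop. Fixed axes: x level into the socket, y left, z up. A funnel 29 mm wide narrows over 10 mm to a recess 14 mm wide, tapering to 13 at its floor 38 mm in. A like clamp with a black star knob and no key, about 0.2 m to one side, is not to be used.
- bolt (a joint): Turn of the bolt: 0 at the start, grows clockwise as seen from the robot, stops dead at 0.36 rad. Stiff: takes 0.45 N m (3.5 N at 130 mm along the long arm); no spring, stays where it is left. With 0.2 to 0.35 rad of play and give in the socket, the long arm ends about 0.7 rad below level.

How it is judged (in metres and radians):
On the way, in this order (a step that is already met when the one before it is completed fails the run):
1. the key is drawn out of the bolt (distance between key_grip and socket above 0.1 m), for 0.05 s.
2. the short arm sits in the socket, before the bolt has been turned (x of key_short_tip in the frame of socket above 0.024 m and distance between key_short_tip and socket below 0.045 m and angle between the y axis of key_short_tip and the x axis of socket, either way round below 0.26 rad and value of joint bolt below 0.2 rad), for 0.1 s.
At the end, for the whole second after the job is handed in: The bolt is turned clockwise to its stop (at least 0.28 of 0.36 rad), the key's short arm is still at least 20 mm deep in the socket and within 20 degrees of its axis and the long arm is on the right (value of joint bolt above 0.28 rad and x of key_short_tip in the frame of socket above 0.02 m and distance between key_short_tip and socket below 0.045 m and angle between the y axis of key_short_tip and the x axis of socket, either way round below 0.35 rad and y of key_grip in the frame of socket below -0.03 m); the robot touches nothing.
It also fails if it takes over 58 s, if anything falls off the work surface, if the arm or the gripper's body presses on something with over 40 N, if the wrist force passes 120 N, or if a joint passes its speed limit or range.

ROBOT

A 6-joint arm with a two-finger parallel gripper is mounted at the origin on a cart in front of the work surface, level with it; the furniture and walls round the work are solid. World frame = base frame: x ahead of the robot, y to its left, z up, the work surface at z = 0. Lengths are in m, angles in degrees, forces in N, time in s.
With the tool pointing down it reaches from about 0.25 to 0.725 m from the base axis. Payload 9.7 kg.
Tool frame: the origin (TCP) lies between the finger pads; the fingertips stand 19 mm ahead of it and the grasp point (between the pads) is the TCP; z points along the fingers, y is the line along which they close (so a half turn about z gives the same grasp; the last joint's range is limited). The gripper opens to 85 mm and grips with 20 to 120 N. Pads are 22 mm wide; open, the fingers measure 114 mm over their backs; the gripper's body (76 mm by 85 mm) begins 54 mm behind the grasp point. The pads swing forward as they close: fully open they stand 13 mm farther back than shut.
Start: joints at [68.01, 4.979, 10.078, 95.1, 0, 90], TCP at [0.206, 0.51, 0.25] pointing down, gripper open.
Joint ranges: [-179.16, 179.16], [-48.56, 103.87], [-65.8, 70.77], [-126.05, 130.52], [-82.76, 87.17], [-180, 180]. Speed limits (degrees/s): [127.2, 127.2, 147.25, 180, 180, 180].

INTERFACE

Orientations are given as [roll, pitch, yaw] about the fixed x, y, z axes, in that order (R = Rz(yaw) Ry(pitch) Rx(roll)).
In Python, from workcell import telemetry, camera, calibration, workorder gives the robot as it stands.
- The arm moves only by the tool play_rows, never from a script. Its argument "increments" is a list of rows, each a list of 3 entries, a list of its own where there are three numbers: the shift along the tool's x, y, z in mm, then the turn, a rotation vector about the tool's x, y, z in degrees, then the closure, from 0 (fully open) to 1 (shut). In form: [[[x, y, z], [ax, ay, az], jaw], ...]. A call has 1 to 20 rows; each row is the pose to reach, as a shift and turn from the pose commanded when the call began, along the tool's axes at that moment; what a row does not reach only later rows make up. A row lasts 1/10 s, in which the tool goes at most 50 mm and 8.59 degrees, less where a joint would pass 70% of its speed; a pose out of reach is approached as far as the arm can. A call with a gripper value outside its range is refused whole. The fingers move at their own pace and stop on an object; "grip_force" is the grip in N (left out, the last holds). Time passes only in rows, so rows that repeat a pose let the fingers close. It gives the time, the measured TCP pose, the force, the opening and the grip force at its end, in the units of the state.
- telemetry.get_obs(): the state, without advancing time (a new reading comes with each control period).
- camera(name): name is "side" or "top" or "wrist"; returns (picture, depth): 384x512x3 uint8, red, green, blue; 384x512 float32, m along the optical axis (not along the pixel's ray), 0 where there is no reading.
- calibration(name): a dict with "vertical_fov" (degrees; the focal length in pixels is half the picture's height over the tangent of half this angle, whatever the lens; pixels are square), "cx", "cy" (the principal point, pixels), "k1" (the pictures are not rectified: a ray, as slopes to the right and down, at radius r is drawn at 1 + k1 r^2 times it, then the intrinsics apply), "rvec" (rotation vector, rad) and "tvec" (3), from world to camera coordinates, as OpenCV has them; the wrist camera has in their place "hand_eye" (4x4, takes a point from camera to tool coordinates, whose origin is the TCP and whose axes are the flange's). Camera axes: x right, y down, z forward; pixel columns grow to the right and rows downward; lengths in m; the calibration is good to about 2 mm. A picture is of the moment at which its call begins: read the wrist's pose just before it. calibration takes no time and is no camera call.
- workorder.job_done(): hands the job in; it is judged then, once.
The state is a dict: "time": time; "q": joint angles; "qd": joint speeds; "joint_efforts": joint torques, N m; "ee_pos": TCP position; "tcp_rot": TCP orientation; "wrist_force": force on the tool from outside, world axes, zero at the start; "torque": the same for the moment, N m; "opening": finger opening in m; "grasp_force": force on a finger pad.
Only numpy, scipy, OpenCV 4.12 (cv2) and the standard library are available. Lean on these libraries where they do the work, as an engineer would, in place of code of your own. Each camera call takes 0.05 s, during which the arm holds its last target. There are 200 camera calls.

## Working session

There is one attempt and no reset: what is moved stays moved. The work goes in short steps, Python scripts to look and compute and a tool call to move; the robot and the scene stay as the last step left them, time stands still between calls to the robot, and variables do not carry over. Pictures are saved under pics/ and viewed, at most 10 in all, crops included, and the job is handed in when it is done.

Besides the shell and the picture viewer there is one more tool, called after ">>>" as name(argument=value, ...), one argument or row to a line, values as JSON. play_rows: Moves the arm, as the interface text tells. Its arguments: {"type":"object","properties":{"increments":{"type":"array"},"grip_force":{"type":"number"}},"required":["increments"]}

```bash
mkdir -p pics; cat > h.py <<'E'
import numpy as np, cv2
from scipy.spatial.transform import Rotation as R
from workcell import telemetry, camera, calibration, workorder
np.set_printoptions(precision=4,suppress=True)
def K(name):
    c=calibration(name); f=192/np.tan(np.radians(c["vertical_fov"])/2); return c,f
def cam2world(name,obs=None):
    c,f=K(name)
    if name=="wrist":
        T=np.eye(4); T[:3,:3]=R.from_euler('xyz',obs["tcp_rot"],degrees=True).as_matrix(); T[:3,3]=obs["ee_pos"]
        return T@np.array(c["hand_eye"])
    T=np.eye(4); T[:3,:3]=R.from_rotvec(c["rvec"]).as_matrix(); T[:3,3]=np.ravel(c["tvec"]); return np.linalg.inv(T)
def rays(name,uv):
    c,f=K(name); uv=np.atleast_2d(uv).astype(float)
    d=(uv-[c["cx"],c["cy"]])/f; s=d.copy()
    for _ in range(20): s=d/(1+c["k1"]*(s**2).sum(1,keepdims=True))
    return np.c_[s,np.ones(len(s))]
def pts(name,uv,z,obs=None):
    T=cam2world(name,obs); p=rays(name,uv)*np.ravel(z)[:,None]; return p@T[:3,:3].T+T[:3,3]
def cloud(name,depth,obs=None):
    v,u=np.mgrid[:384,:512]; return pts(name,np.c_[u.ravel(),v.ravel()],depth.ravel(),obs).reshape(384,512,3)
E
python3 - <<'E'
from h import *
o=telemetry.get_obs(); print(o)
a=[]
for n in ("side","top"):
    p,d=camera(n); np.savez(f"{n}0.npz",p=p,d=d); T=cam2world(n,o); print(n,T, calibration(n)); a.append(p)
    cv2.imwrite(f"pics/{n}0.png",cv2.resize(p[:,:,::-1],(800,600)))
E
```

```text
{'time': 0.0, 'q': array([68.0102,  5.0083, 10.0345, 95.0996,  0.0016, 90.0002]), 'qd': array([-0.0394, -0.0972, -0.0115, -0.0451, -0.1018, -0.0643]), 'joint_efforts': array([ -0.002 , -52.0404,  46.4796,   0.0168,  -0.0002,  -0.    ]), 'ee_pos': array([0.2059, 0.5098, 0.2496]), 'tcp_rot': array([-179.9266,   -0.0016,  158.0099]), 'wrist_force': array([0.3822, 0.3073, 0.4048]), 'torque': array([ 0.0049, -0.0121, -0.0071]), 'grasp_force': 0.0, 'opening': 0.08497523598252182}
side [[ 0.8453 -0.2747  0.4583  0.1435]
 [-0.5342 -0.4177  0.7349 -0.4734]
 [-0.0104 -0.866  -0.4999  0.5904]
 [ 0.      0.      0.      1.    ]] {'vertical_fov': 57.03586479419555, 'cx': 251.87212793856793, 'cy': 189.6058564650461, 'k1': -0.08387201381927274, 'rvec': array([ 2.0262, -0.5932,  0.3285]), 'tvec': array([-0.3681,  0.353 ,  0.5773])}
top [[ 0.0104 -0.9959  0.0898  0.4451]
 [-0.9997 -0.0124 -0.0223  0.1716]
 [ 0.0233 -0.0896 -0.9957  0.995 ]
 [ 0.      0.      0.      1.    ]] {'vertical_fov': 57.413162642082774, 'cx': 252.85191402553403, 'cy': 193.97809935357463, 'k1': 0.005396291014882156, 'rvec': array([ 2.1987, -2.1737,  0.1232]), 'tvec': array([0.1437, 0.5345, 0.9546])}
```

View pics/side0.png

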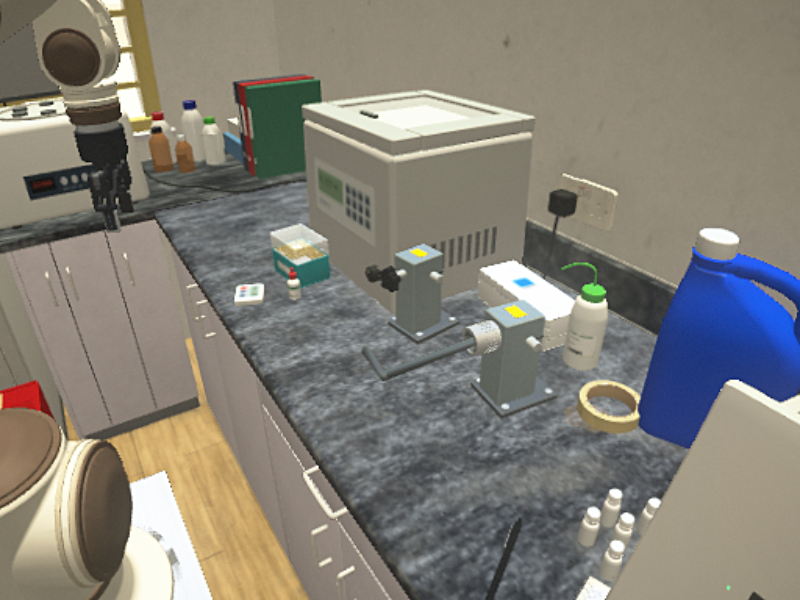

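View pics/top0.png

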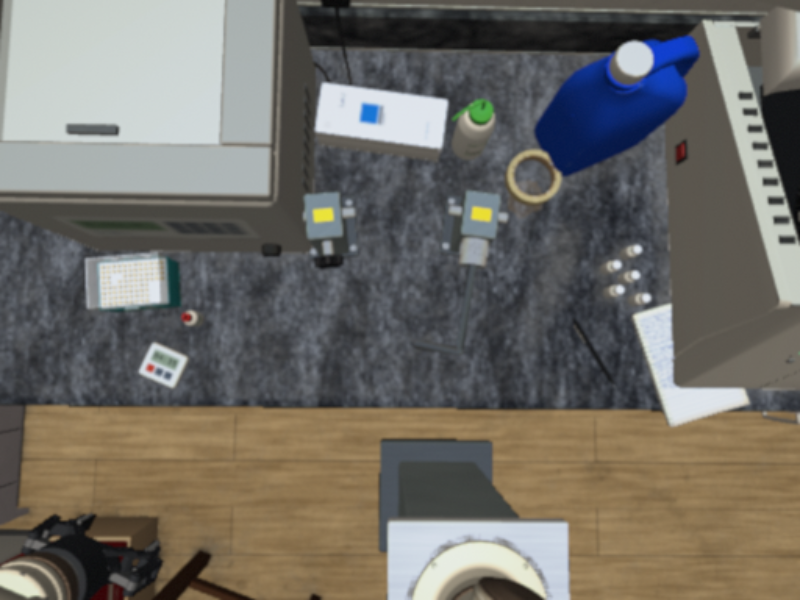

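The side view shows the L-key at about (365–475, 340–375), sticking out of the steel head at (485, 337). The top view shows its clamp at (480, 215), the head at (474, 250) and the key's corner at (463, 350). The short arm runs left to (413, 345). Next I measure these in 3D.

```bash
cat > m.py <<'E'
from h import *
for n in ("side","top"):
    z=np.load(n+"0.npz"); C=cloud(n,z["d"])
    x0,x1,y0,y1=(300,360,180,250) if n=="side" else (250,330,110,235)
    X,Y,Z=C[...,0],C[...,1],C[...,2]
    p=z["p"].astype(int); v,u=np.mgrid[:384,:512]
    # yellow tag
    yel=(p[...,0]>180)&(p[...,1]>160)&(p[...,2]<110)&(Z>.1)
    k,l,s,c=cv2.connectedComponentsWithStats(yel.astype(np.uint8))
    for i in range(1,k):
        if s[i,4]>15: print(n,"tag",c[i],C[l==i].mean(0))
    # key & head: above table, in front of block
    m=(Z>.07)&(Z<.18)&(X<.60)&(X>.2)&(Y<.15)&(Y>-.12)&(z["d"]>0)
    k,l,s,c=cv2.connectedComponentsWithStats(m.astype(np.uint8))
    for i in range(1,k):
        if s[i,4]>30:
            Q=C[l==i]; print(n,s[i],Q.min(0),Q.max(0))
            for lo in np.arange(.2,.6,.015):
                q=Q[(Q[:,0]>=lo)&(Q[:,0]<lo+.015)]
                if len(q)>3: print("  x%.3f n%d y %.4f..%.4f z %.4f..%.4f medy %.4f"%(lo,len(q),q[:,1].min(),q[:,1].max(),q[:,2].min(),q[:,2].max(),np.median(q[:,1])))
E
python3 m.py
```

```text
side tag [267.871  161.4516] [0.659  0.2663 0.1617]
side tag [329.5614 198.9825] [0.6644 0.0215 0.1614]
side [231 208  81  36 693] [0.4439 0.0075 0.1094] [0.5999 0.1196 0.1543]
  x0.440 n105 y 0.0434..0.1164 z 0.1102..0.1211 medy 0.0645
  x0.455 n80 y 0.0415..0.1196 z 0.1110..0.1230 medy 0.0534
  x0.470 n41 y 0.0374..0.0521 z 0.1123..0.1244 medy 0.0426
  x0.485 n40 y 0.0371..0.0504 z 0.1140..0.1258 medy 0.0407
  x0.500 n39 y 0.0345..0.0479 z 0.1150..0.1274 medy 0.0377
  x0.515 n39 y 0.0320..0.0451 z 0.1167..0.1293 medy 0.0367
  x0.530 n38 y 0.0306..0.0470 z 0.1204..0.1304 medy 0.0344
  x0.545 n34 y 0.0293..0.0419 z 0.1208..0.1323 medy 0.0324
  x0.560 n38 y 0.0267..0.0420 z 0.1231..0.1343 medy 0.0304
  x0.575 n136 y 0.0090..0.0503 z 0.1094..0.1535 medy 0.0264
  x0.590 n103 y 0.0075..0.0513 z 0.1156..0.1543 medy 0.0208
top tag [206.4149 137.2553] [0.6567 0.2666 0.1604]
top tag [307.6484 136.6374] [0.6622 0.0209 0.1604]
top [265 163  46  64 559] [0.4451 0.0101 0.1096] [0.6    0.1208 0.1542]
  x0.440 n86 y 0.0457..0.1182 z 0.1096..0.1223 medy 0.0720
  x0.455 n102 y 0.0432..0.1208 z 0.1112..0.1225 medy 0.0871
  x0.470 n34 y 0.0407..0.0531 z 0.1115..0.1249 medy 0.0466
  x0.485 n31 y 0.0387..0.0511 z 0.1183..0.1261 medy 0.0441
  x0.500 n34 y 0.0365..0.0489 z 0.1171..0.1276 medy 0.0430
  x0.515 n30 y 0.0343..0.0467 z 0.1181..0.1307 medy 0.0408
  x0.530 n31 y 0.0316..0.0445 z 0.1172..0.1308 medy 0.0396
  x0.545 n32 y 0.0298..0.0425 z 0.1228..0.1319 medy 0.0375
  x0.560 n30 y 0.0276..0.0401 z 0.1275..0.1331 medy 0.0350
  x0.575 n81 y 0.0101..0.0526 z 0.1109..0.1529 medy 0.0310
  x0.590 n68 y 0.0118..0.0527 z 0.1307..0.1542 medy 0.0335
```

```bash
cat > m2.py <<'E'
from h import *
z=np.load("top0.npz"); C=cloud("top",z["d"]); z2=np.load("side0.npz"); C2=cloud("side",z2["d"])
for n,C in (("top",C),("side",C2)):
    Q=C.reshape(-1,3)
    b=Q[(Q[:,2]>.153)&(Q[:,2]<.170)&(abs(Q[:,0]-.66)<.06)&(abs(Q[:,1]-.02)<.05)]
    b=b[b[:,2]>np.median(b[:,2])-.004]
    r=cv2.minAreaRect((b[:,:2]*1000).astype(np.float32)); print(n,"block top",r,np.median(b[:,2]))
    k=Q[(Q[:,2]>.1)&(Q[:,2]<.14)&(Q[:,0]>.43)&(Q[:,0]<.57)&(Q[:,1]>0)&(Q[:,1]<.14)]
    L=k[(k[:,0]>.475)]; S=k[k[:,1]>.065]
    # long arm centreline: y mid per bin; top z per bin
    def fit(P,a,o):
        bins=np.arange(P[:,a].min()+.002,P[:,a].max()-.008,.008); t=[];m=[];zt=[]
        for lo in bins:
            q=P[(P[:,a]>=lo)&(P[:,a]<lo+.008)]
            t.append(lo+.004); m.append((np.percentile(q[:,o],2)+np.percentile(q[:,o],98))/2); zt.append(np.percentile(q[:,2],92))
        f=np.polyfit(t,m,1); g=np.polyfit(t,zt,1); return f,g,np.degrees(np.arctan([f[0],g[0]])),np.polyval(f,t[0]),np.polyval(g,[t[0],t[-1]]),t[0],t[-1]
    print("long",fit(L,0,1)); print("short",fit(S,1,0))
    h=Q[(Q[:,2]>.135)&(Q[:,2]<.16)&(Q[:,0]>.57)&(Q[:,0]<.62)&(Q[:,1]>0)&(Q[:,1]<.06)]
    # head: circle/cylinder crest
    for lo in (.585,.593,.601,.609):
        q=h[(h[:,0]>=lo)&(h[:,0]<lo+.008)]; 
        f=np.linalg.lstsq(np.c_[2*q[:,1],2*q[:,2],np.ones(len(q))],(q[:,1:]**2).sum(1),rcond=None)[0]; print(lo,len(q),f[:2],np.sqrt(f[2]+f[0]**2+f[1]**2))
    print("mouth x", np.sort(h[:,0])[:6], [h[(abs(h[:,1]-yy)<.004)][:,0].min() for yy in (.02,.028,.036)])
E
python3 m2.py
```

```text
top block top ((650.9102172851562, 23.589427947998047), (55.56639862060547, 96.84197998046875), 82.8477554321289) 0.15985186606767576
long (array([-0.1278,  0.1075]), array([0.1122, 0.0693]), array([-7.2842,  6.4019]), np.float64(0.04599607541421732), array([0.1232, 0.1322]), np.float64(0.4810005105311052), np.float64(0.5610005105311053))
short (array([0.1306, 0.4445]), array([-0.0007,  0.1196]), array([ 7.4396, -0.0416]), np.float64(0.4538376635165879), array([0.1195, 0.1195]), np.float64(0.07163577758792342), np.float64(0.11163577758792345))
0.585 51 [0.0307 0.1351] 0.017489749827528114
0.593 52 [0.0304 0.1318] 0.02039492647501834
0.601 59 [0.029  0.1327] 0.020190819603944525
0.609 51 [0.0281 0.1314] 0.020981406726904406
mouth x [0.5835 0.5847 0.5847 0.585  0.5853 0.5862] [np.float64(0.5846521367437707), np.float64(0.5862187706293498), np.float64(0.5863201560246316)]
side block top ((663.17431640625, 20.65851402282715), (57.62989807128906, 72.41925048828125), 81.40946197509766) 0.16079771703296108
long (array([-0.1306,  0.1073]), array([0.1115, 0.0697]), array([-7.4385,  6.3631]), np.float64(0.044371671998506224), array([0.1234, 0.1323]), np.float64(0.4817414993838396), np.float64(0.5617414993838397))
short (array([0.1547, 0.4418]), array([-0.024,  0.122]), array([ 8.7918, -1.3744]), np.float64(0.45293945336857405), array([0.1203, 0.1193]), np.float64(0.07174058289756324), np.float64(0.11174058289756328))
0.585 72 [0.0289 0.136 ] 0.01595872396588328
0.593 46 [0.0274 0.1367] 0.01602322831362334
0.601 49 [0.0286 0.1322] 0.020832691981218086
0.609 47 [0.0269 0.1335] 0.019751486475163043
mouth x [0.5845 0.5845 0.5848 0.5848 0.585  0.585 ] [np.float64(0.5844725865383434), np.float64(0.5853341469032073), np.float64(0.5867688651857779)]
```

>>> play_rows(
  increments=[
    [[0,0,-10],[0,0,-8],0.0],
    [[0,0,-20],[0,0,-16],0.0],
    [[0,0,-20],[0,0,-16],0.0],
  ],
)

```text
time: 0.4
ee_pos: [0.206, 0.5102, 0.2711]
tcp_rot: [179.9, 0.0, 174.1]
wrist_force: [-0.7, 0.8, 0.4]
opening: 0.0854
grasp_force: 0.0
```

```bash
python3 -c "
from h import *
o=telemetry.get_obs(); print(o['q'],o['ee_pos'],o['tcp_rot'],o['time'])"
```

```text
[68.013   5.4714 12.943  97.4035  0.0007 73.8821] [0.206  0.5102 0.2711] [179.9344   0.0182 174.1309] 0.4
```

```bash
cat >> h.py <<'E'
U=np.array([np.cos(np.radians(-7.4)),np.sin(np.radians(-7.4)),0]); Lf=np.array([-U[1],U[0],0]); ZZ=np.array([0,0,1.])
def tool(d,l):  # tool x = -d, y ~ l
    x=-d; z=np.cross(x,l); z/=np.linalg.norm(z); return np.c_[x,np.cross(z,x),z]
def inc(pos,M,o=None):
    o=o or telemetry.get_obs(); R0=R.from_euler('xyz',o["tcp_rot"],degrees=True)
    print("shift mm",R0.inv().apply(np.array(pos)-o["ee_pos"])*1000,"rot",np.degrees((R0.inv()*R.from_matrix(M)).as_rotvec()))
a=np.radians(6.4); D=np.cos(a)*U+np.sin(a)*ZZ
E
python3 -c "
from h import *
G=np.array([.525,.040,.122]); M=tool(D,Lf)
inc(G+[0,0,.12],M); inc(G+[0,0,.03],M);inc(G,M); print(M)"
```

```text
shift mm [-365.3955 -435.1754   28.7593] rot [ 0.1513 -6.3823  1.5256]
shift mm [-365.3669 -435.2784  118.7592] rot [ 0.1513 -6.3823  1.5256]
shift mm [-365.3574 -435.3128  148.7592] rot [ 0.1513 -6.3823  1.5256]
[[-0.9855  0.1288  0.1105]
 [ 0.128   0.9917 -0.0144]
 [-0.1115 -0.     -0.9938]]
```

>>> play_rows(
  increments=[
    [[-40,-40,0],[0,-3,1],0.0],
    [[-80,-80,0],[0,-6.4,1.5],0.0],
    [[-110,-120,0],[0,-6.4,1.5],0.0],
    [[-140,-160,0],[0,-6.4,1.5],0.0],
    [[-170,-200,0],[0,-6.4,1.5],0.0],
    [[-200,-240,0],[0,-6.4,1.5],0.0],
    [[-235,-280,5],[0,-6.4,1.5],0.0],
    [[-270,-320,10],[0,-6.4,1.5],0.0],
    [[-300,-360,15],[0,-6.4,1.5],0.0],
    [[-330,-400,20],[0,-6.4,1.5],0.0],
    [[-355,-425,25],[0,-6.4,1.5],0.0],
    [[-365,-435,29],[0,-6.4,1.5],0.2],
    [[-365,-435,29],[0,-6.4,1.5],0.3],
    [[-365,-435,29],[0,-6.4,1.5],0.3],
    [[-365,-435,29],[0,-6.4,1.5],0.3],
  ],
)

```text
time: 1.9
ee_pos: [0.5231, 0.04, 0.2413]
tcp_rot: [179.9, 6.4, 172.5]
wrist_force: [-0.7, -0.1, -1.1]
opening: 0.0598
grasp_force: 0.0
```

```bash
python3 - <<'E'
from h import *
o=telemetry.get_obs(); p,d=camera("wrist"); print(o["q"],o["time"],o["opening"])
G=np.array([.525,.040,.122]); M=tool(D,Lf); inc(G,M,o)
cv2.imwrite("pics/w1.png",p[:,:,::-1])
C=cloud("wrist",d,o); Q=C.reshape(-1,3)[d.ravel()>0]
k=Q[(Q[:,2]>.1)&(Q[:,2]<.14)&(Q[:,0]>.43)&(Q[:,0]<.57)&(Q[:,1]>0)&(Q[:,1]<.14)]
print(len(k), k.min(0),k.max(0))
for x in np.arange(.47,.57,.02):
    q=k[abs(k[:,0]-x)<.003]
    if len(q): print(x,(np.percentile(q[:,1],[1,99])),np.percentile(q[:,2],90))
q=k[k[:,1]>.07]
for y in (.08,.09,.1,.11):
    s=q[abs(q[:,1]-y)<.003]
    if len(s): print(y,np.percentile(s[:,0],[1,99]),np.percentile(s[:,2],90))
E
```

```text
[ 5.0264 -4.8324 -1.0218 87.5457 -1.289  12.4926] 1.9 0.05975820716268359
shift mm [ 11.4545   0.0279 118.7864] rot [ 0.0864 -0.005  -0.1415]
3337 [0.4437 0.0287 0.1103] [0.57   0.1232 0.1331]
0.47 [0.0423 0.0539] 0.12107352833762576
0.49 [0.0395 0.0514] 0.12361656263804552
0.51 [0.0367 0.0488] 0.1256236830228557
0.53 [0.034  0.0463] 0.12774690653109128
0.55 [0.0312 0.0428] 0.1298200640416724
0.08 [0.4475 0.4599] 0.11847421840053245
0.09 [0.4487 0.462 ] 0.11830594657770613
0.1 [0.45  0.464] 0.11833396731488034
0.11 [0.4513 0.4653] 0.11797626398383405
```

View pics/w1.png

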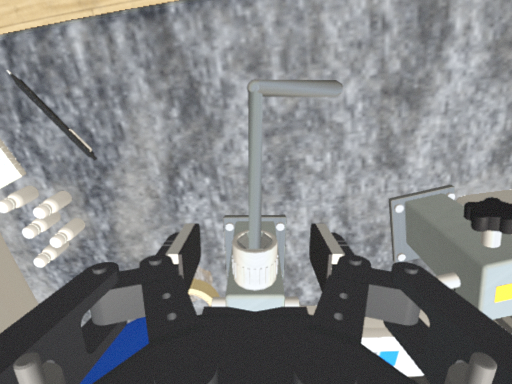

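The wrist view shows the long arm upright at column 255, midway between the fingers, with its corner at (255, 88). The short arm runs right in the image to (340, 88), and the head is at (255, 260). I'll descend and grip.

>>> play_rows(
  grip_force=100,
  increments=[
    [[4,0.5,40],[0,0,0],0.3],
    [[8,0.5,80],[0,0,0],0.3],
    [[11.5,0.5,105],[0,0,0],0.3],
    [[11.5,0.5,119],[0,0,0],0.3],
    [[11.5,0.5,119],[0,0,0],0.3],
    [[11.5,0.5,119],[0,0,0],0.6],
    [[11.5,0.5,119],[0,0,0],1.0],
    [[11.5,0.5,119],[0,0,0],1.0],
    [[11.5,0.5,119],[0,0,0],1.0],
    [[11.5,0.5,119],[0,0,0],1.0],
    [[11.5,0.5,119],[0,0,0],1.0],
    [[11.5,0.5,119],[0,0,0],1.0],
  ],
)

```text
time: 3.15
ee_pos: [0.5261, 0.0397, 0.1225]
tcp_rot: [179.9, 6.5, 172.5]
wrist_force: [2.7, -1.1, 4.7]
opening: 0.0098
grasp_force: 97.7
```

>>> play_rows(
  increments=[
    [[5,0,0],[0,0,0],1.0],
    [[10,0,0],[0,0,0],1.0],
    [[16,0,0],[0,0,0],1.0],
    [[22,0,0],[0,0,0],1.0],
  ],
)

```text
time: 3.55
ee_pos: [0.5031, 0.0427, 0.1191]
tcp_rot: [179.9, 6.4, 172.5]
wrist_force: [0.7, -0.9, 1.3]
opening: 0.0096
grasp_force: 97.6
```

>>> play_rows(
  increments=[
    [[12,0,0],[0,0,0],1.0],
    [[24,0,0],[0,0,0],1.0],
    [[40,0,0],[0,0,0],1.0],
    [[60,0,-3],[0,0,0],1.0],
    [[75,0,-8],[0,0,0],1.0],
    [[80,0,-10],[0,0,0],1.0],
    [[80,0,-10],[0,0,0],1.0],
  ],
)

```text
time: 4.25
ee_pos: [0.4232, 0.0532, 0.1203]
tcp_rot: [179.9, 6.4, 172.5]
wrist_force: [-0.4, 0.3, -0.8]
opening: 0.0098
grasp_force: 97.7
```

```bash
python3 - <<'E'
from h import *
# desired: key x (=-tool x)-> -Lf ; key y (=tool y) -> U
M=tool(-Lf,U); S=np.array([.583,.0315,.130])
o=telemetry.get_obs(); print(o["q"],o["ee_pos"],o["wrist_force"])
inc(S-.108*U-.075*Lf,M,o)
E
```

```text
[  8.1876 -19.0557 -26.2266  76.6235  -1.6394  15.5608] [0.4232 0.0532 0.1203] [-0.3542  0.3174 -0.8477]
shift mm [-54.1285 -75.8627  -3.7476] rot [ 5.1081  4.9693 89.8354]
```

>>> play_rows(
  increments=[
    [[0,-8,-5],[0.45,0.45,8],1.0],
    [[0,-16,-5],[0.9,0.9,16],1.0],
    [[0,-24,-5],[1.36,1.33,24],1.0],
    [[0,-32,-5],[1.8,1.77,32],1.0],
    [[0,-40,-5],[2.27,2.2,40],1.0],
    [[0,-48,-5],[2.7,2.65,48],1.0],
    [[-5,-56,-5],[3.2,3.1,56],1.0],
    [[-10,-64,-5],[3.6,3.5,64],1.0],
    [[-20,-72,-5],[4.1,4,72],1.0],
    [[-35,-76,-4],[4.55,4.4,80],1.0],
    [[-45,-76,-4],[5,4.9,88],1.0],
    [[-54,-76,-4],[5.1,5,89.8],1.0],
    [[-54,-76,-4],[5.1,5,89.8],1.0],
    [[-54,-76,-4],[5.1,5,89.8],1.0],
    [[-54,-76,-4],[5.1,5,89.8],1.0],
  ],
)

```text
time: 5.75
ee_pos: [0.4663, -0.0291, 0.1301]
tcp_rot: [-180.0, -0.0, 82.7]
wrist_force: [0.4, 0.7, -1.0]
opening: 0.0098
grasp_force: 97.8
```

```bash
cat > look.py <<'E'
from h import *
import sys
tag=sys.argv[1]
o=telemetry.get_obs(); print(o["q"],o["ee_pos"],o["tcp_rot"],o["time"])
ims=[]
for n in ("top","side","wrist"):
    p,d=camera(n); np.savez(f"{n}_{tag}.npz",p=p,d=d); ims.append(p)
    Q=cloud(n,d,o).reshape(-1,3)[d.ravel()>0]; S=np.array([.583,.0315,.130])
    W=(Q-S)@np.c_[U,Lf,ZZ]   # socket frame
    k=W[(abs(W[:,1])<.025)&(W[:,0]>-.1)&(W[:,0]<-.004)&(abs(W[:,2])<.03)]
    print(n,len(k))
    for x in np.arange(-.095,0,.01):
        q=k[abs(k[:,0]-x)<.004]
        if len(q)>5: print("  x %.3f y %.4f %.4f z %.4f %.4f"%(x,*np.percentile(q[:,1],[2,98]),*np.percentile(q[:,2],[2,95])))
    if len(k): print("  tip x",np.percentile(k[:,0],[97,99.5]))
    k=W[(W[:,1]<-.1)&(W[:,1]>-.19)&(abs(W[:,0]+.1)<.05)&(abs(W[:,2])<.04)]
    for y in (-.15,-.14,-.13,-.12,-.11):
        q=k[abs(k[:,1]-y)<.004]
        if len(q)>5: print("  long y %.3f x %.4f %.4f z %.4f %.4f"%(y,*np.percentile(q[:,0],[2,98]),*np.percentile(q[:,2],[2,95])))
    h=W[(abs(W[:,1])<.03)&(W[:,0]>.005)&(W[:,0]<.035)&(W[:,2]>.0)&(W[:,2]<.03)]
    if len(h)>20: print("  head y",np.percentile(h[:,1],[1,99]),"top z",np.percentile(h[:,2],98))
cv2.imwrite(f"pics/{tag}.png",np.hstack([cv2.resize(ims[1][150:300,180:380],(400,300)),cv2.resize(ims[2],(400,300))])[:,:,::-1])
E
python3 look.py pre
```

```text
[ -3.5716  -7.0022 -15.0135  82.0311   0.0124  93.6881] [ 0.4663 -0.0291  0.1301] [-179.957    -0.0096   82.7403] 5.75
top 145
  x -0.095 y -0.0043 0.0088 z -0.0033 0.0044
  x -0.085 y -0.0028 0.0078 z -0.0005 0.0055
  x -0.075 y -0.0041 0.0090 z -0.0018 0.0052
  x -0.065 y -0.0026 0.0078 z -0.0026 0.0059
  x -0.055 y -0.0043 0.0090 z -0.0035 0.0053
  x -0.045 y -0.0025 0.0081 z -0.0015 0.0041
  x -0.035 y -0.0006 0.0064 z -0.0044 0.0048
  tip x [-0.0371 -0.034 ]
  head y [-0.0195  0.0225] top z 0.02349220203179867
side 4
  tip x [-0.0986 -0.0986]
  long y -0.150 x -0.1137 -0.1011 z -0.0045 0.0051
  long y -0.140 x -0.1129 -0.1012 z -0.0052 0.0048
  long y -0.130 x -0.1133 -0.1026 z -0.0039 0.0047
  long y -0.120 x -0.1129 -0.1014 z -0.0047 0.0050
  long y -0.110 x -0.1132 -0.1005 z -0.0038 0.0054
  head y [-0.0228  0.0117] top z 0.023370536833829454
wrist 4837
  x -0.095 y -0.0029 0.0102 z -0.0027 0.0044
  x -0.085 y -0.0028 0.0102 z -0.0024 0.0043
  x -0.075 y -0.0032 0.0104 z -0.0027 0.0042
  x -0.065 y -0.0031 0.0102 z -0.0029 0.0041
  x -0.055 y -0.0029 0.0104 z -0.0031 0.0039
  x -0.045 y -0.0028 0.0104 z -0.0028 0.0038
  x -0.035 y -0.0016 0.0081 z -0.0034 0.0027
  tip x [-0.0393 -0.0358]
  long y -0.110 x -0.1138 -0.1024 z 0.0003 0.0026
```

View pics/pre.png

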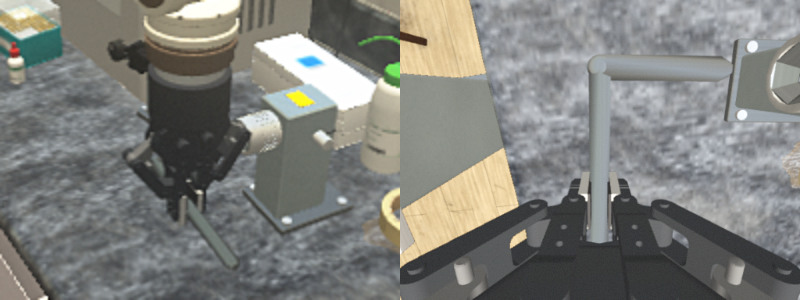

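The side crop shows the gripper holding the long arm level to the right of the clamp. The wrist view shows the short arm, with its tip at (730, 68), pointing at the funnel at about (790, 75). I'll correct by 1 mm right and 2 mm up, then insert.

>>> play_rows(
  grip_force=120,
  increments=[
    [[-1,6,-2],[0,0,0],1.0],
    [[-1,14,-2],[0,0,0],1.0],
    [[-1,22,-2],[0,0,0],1.0],
    [[-1,30,-2],[0,0,0],1.0],
    [[-1,36,-2],[0,0,0],1.0],
    [[-1,40,-2],[0,0,0],1.0],
    [[-1,44,-2],[0,0,0],1.0],
    [[-1,44,-2],[0,0,0],1.0],
  ],
)

```text
time: 6.7
ee_pos: [0.5105, -0.0359, 0.132]
tcp_rot: [-180.0, -0.0, 82.6]
wrist_force: [0.9, 0.4, -1.4]
opening: 0.0091
grasp_force: 119.9
```

>>> play_rows(
  increments=[
    [[0,2,0],[0,0,0],1.0],
    [[0,4,0],[0,0,0],1.0],
    [[0,6,0],[0,0,0],1.0],
    [[0,8,0],[0,0,0],1.0],
    [[0,10,0],[0,0,0],1.0],
  ],
)

```text
time: 7.2
ee_pos: [0.5203, -0.0372, 0.1322]
tcp_rot: [-180.0, -0.0, 82.6]
wrist_force: [-0.9, -0.1, -1.2]
opening: 0.0093
grasp_force: 120.1
```

>>> play_rows(
  increments=[
    [[0,2,0],[0,0,0],1.0],
    [[0,4,0],[0,0,0],1.0],
    [[0,6,0],[0,0,0],1.0],
    [[0,8,0],[0,0,0],1.0],
    [[0,10,0],[0,0,0],1.0],
    [[0,12,0],[0,0,0],1.0],
  ],
)

```text
time: 7.8
ee_pos: [0.5322, -0.0387, 0.1322]
tcp_rot: [-180.0, -0.0, 82.6]
wrist_force: [-0.1, -0.3, -1.7]
opening: 0.0097
grasp_force: 120.1
```

>>> play_rows(
  increments=[
    [[0,1,0],[0,0,0],1.0],
    [[0,2,0],[0,0,0],1.0],
    [[0,3,0],[0,0,0],1.0],
    [[0,4,0],[0,0,0],1.0],
    [[0,4,0],[0,0,0],1.0],
  ],
)

```text
time: 8.3
ee_pos: [0.5361, -0.0393, 0.1322]
tcp_rot: [-180.0, -0.0, 82.6]
wrist_force: [-0.1, -0.3, -1.2]
opening: 0.0096
grasp_force: 120.1
```

```bash
python3 look.py ins1
```

```text
[-4.1975  2.5946 -5.4879 81.9461  0.0157 93.1982] [ 0.5361 -0.0393  0.1322] [-179.9706   -0.0141   82.6043] 8.3
top 126
  x -0.045 y -0.0205 0.0030 z 0.0007 0.0056
  x -0.035 y -0.0236 0.0070 z 0.0027 0.0083
  x -0.025 y -0.0050 0.0076 z -0.0015 0.0075
  x -0.015 y -0.0032 0.0073 z 0.0028 0.0075
  x -0.005 y -0.0047 0.0080 z 0.0009 0.0066
  tip x [-0.0054 -0.0044]
  head y [-0.0194  0.0226] top z 0.02374347639913248
side 27
  x -0.035 y -0.0231 -0.0140 z 0.0049 0.0078
  x -0.025 y -0.0051 0.0059 z -0.0020 0.0077
  tip x [-0.0176 -0.0165]
wrist 4425
  x -0.045 y -0.0242 0.0062 z 0.0017 0.0054
  x -0.035 y -0.0243 0.0082 z 0.0020 0.0070
  x -0.025 y -0.0041 0.0090 z -0.0003 0.0064
  x -0.015 y -0.0041 0.0091 z -0.0005 0.0063
  x -0.005 y -0.0041 0.0091 z -0.0005 0.0062
  tip x [-0.0057 -0.0043]
  head y [-0.0198  0.0218] top z 0.02228731097568266
```

View pics/ins1.png

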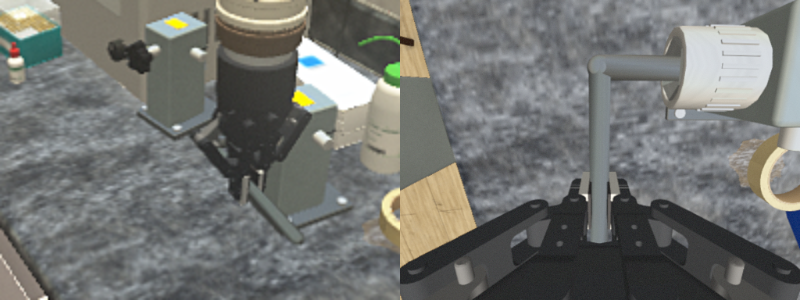

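The wrist view shows the short arm entering the head, with the mouth at (678, 68) and the corner at (598, 66). It is about 33–35 mm deep with no contact force. I'll push until it bottoms.

>>> play_rows(
  increments=[
    [[-0.5,1,0],[0,0,0],1.0],
    [[-0.5,2,0],[0,0,0],1.0],
    [[-0.5,2.5,0],[0,0,0],1.0],
    [[-0.5,2.5,0],[0,0,0],1.0],
    [[-0.5,2.5,0],[0,0,0],1.0],
  ],
)

```text
time: 8.95
ee_pos: [0.5384, -0.04, 0.1321]
tcp_rot: [-180.0, -0.0, 82.6]
wrist_force: [-0.0, 0.4, -1.5]
opening: 0.0094
grasp_force: 120.1
```

>>> play_rows(
  increments=[
    [[0,1,0],[0,0,0],1.0],
    [[0,2,0],[0,0,0],1.0],
    [[0,2.5,0],[0,0,0],1.0],
    [[0,2.5,0],[0,0,0],1.0],
  ],
)

```text
time: 9.35
ee_pos: [0.5408, -0.0403, 0.1321]
tcp_rot: [-179.9, -0.0, 82.6]
wrist_force: [-0.0, 0.7, -1.9]
opening: 0.0094
grasp_force: 120.1
```

>>> play_rows(
  increments=[
    [[0,1,0],[0,0,0],1.0],
    [[0,1.5,0],[0,0,0],1.0],
    [[0,1.5,0],[0,0,0],1.0],
  ],
)

```text
time: 9.65
ee_pos: [0.5414, -0.0408, 0.1317]
tcp_rot: [-179.8, 0.0, 82.6]
wrist_force: [-6.3, -1.2, -0.8]
opening: 0.0095
grasp_force: 120.3
```

```bash
python3 look.py ins2 | grep -v long
```

```text
[-4.3     3.4732 -4.6186 82.0793 -0.0195 93.0893] [ 0.5414 -0.0408  0.1317] [-179.8302    0.0287   82.6108] 9.65
top 116
  x -0.035 y -0.0246 0.0068 z -0.0010 0.0079
  x -0.025 y -0.0243 0.0056 z 0.0014 0.0068
  x -0.015 y -0.0058 0.0070 z -0.0006 0.0083
  x -0.005 y -0.0047 0.0057 z 0.0005 0.0065
  tip x [-0.0058 -0.0043]
  head y [-0.0196  0.0225] top z 0.024202311026721726
side 25
  x -0.015 y -0.0057 0.0043 z -0.0043 0.0076
  tip x [-0.0122 -0.0121]
wrist 4044
  x -0.035 y -0.0242 0.0068 z 0.0021 0.0067
  x -0.025 y -0.0234 0.0080 z -0.0004 0.0061
  x -0.015 y -0.0049 0.0081 z -0.0008 0.0062
  x -0.005 y -0.0049 0.0086 z -0.0011 0.0060
  tip x [-0.0055 -0.0043]
  head y [-0.0198  0.0216] top z 0.022232914083469866
```

It bottomed with a 6 N reaction. I'll keep the grip and swing the key about the bolt axis.

>>> play_rows(
  increments=[
    [[0,0,3.4],[0,2.5,0],1.0],
    [[0.3,0,6.8],[0,5,0],1.0],
    [[0.7,0,10.2],[0,7.5,0],1.0],
    [[1.2,0,13.5],[0,10,0],1.0],
    [[1.8,0,16.9],[0,12.5,0],1.0],
    [[2.7,0,20.2],[0,15,0],1.0],
    [[2.7,0,20.2],[0,15,0],1.0],
  ],
)

```text
time: 10.5
ee_pos: [0.5417, -0.0389, 0.1113]
tcp_rot: [-179.8, -15.0, 82.5]
wrist_force: [-8.2, -2.9, 1.9]
opening: 0.0092
grasp_force: 120.8
```

>>> play_rows(
  increments=[
    [[0,0,3.4],[0,2.5,0],1.0],
    [[0.3,0,6.8],[0,5,0],1.0],
    [[0.7,0,10.2],[0,7.5,0],1.0],
    [[1.2,0,13.5],[0,10,0],1.0],
    [[1.2,0,13.5],[0,10,0],1.0],
  ],
)

```text
time: 11.0
ee_pos: [0.5422, -0.0344, 0.0984]
tcp_rot: [-179.8, -25.0, 82.4]
wrist_force: [-8.7, -5.3, 2.1]
opening: 0.0093
grasp_force: 121.0
```

>>> play_rows(
  increments=[
    [[0,0,3.4],[0,2.5,0],1.0],
    [[0.3,0,6.8],[0,5,0],1.0],
    [[0.7,0,10.2],[0,7.5,0],1.0],
    [[0.7,0,10.2],[0,7.5,0],1.0],
  ],
)

```text
time: 11.4
ee_pos: [0.5428, -0.0295, 0.0891]
tcp_rot: [-179.8, -32.5, 82.4]
wrist_force: [-9.9, -6.5, 1.8]
opening: 0.0096
grasp_force: 121.1
```

```bash
python3 - <<'E'
from h import *
o=telemetry.get_obs(); print(o["wrist_force"],o["torque"],o["q"],"torque about axis U",o["torque"]@U)
S=np.array([.5835,.0325,.1305]); r=o["ee_pos"]-S; print("about socket", (o["torque"]+np.cross(r,o["wrist_force"]))@U)
p,d=camera("wrist"); q,_=camera("side")
cv2.imwrite("pics/t1.png",np.hstack([cv2.resize(q[150:300,180:380],(400,300)),cv2.resize(p,(400,300))])[:,:,::-1])
E
```

```text
[-9.8716 -6.4967  1.8344] [-1.465   1.2811  1.0635] [-18.0724   8.6554  -8.5065  79.7198  31.842   77.4877] torque about axis U -1.6177671592900897
about socket -2.0593657365400153
```

View pics/t1.png

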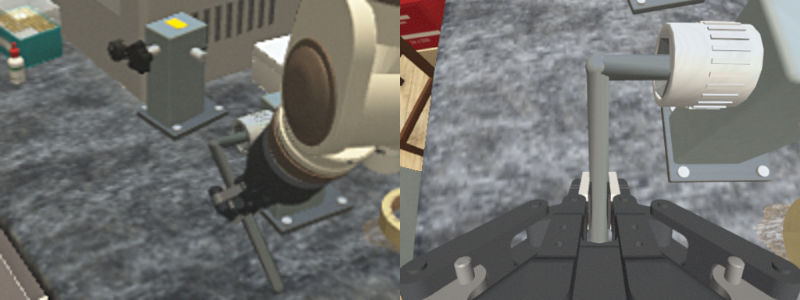

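The wrist view shows the key rotating with the gripper and still seated, with the mouth at (660, 66) and the corner at (596, 66). I'll continue to the stop.

>>> play_rows(
  increments=[
    [[0,0,3],[0,2.5,0],1.0],
    [[0.3,0,6.3],[0,5,0],1.0],
    [[0.3,0,6.3],[0,5,0],1.0],
  ],
)

```text
time: 11.8
ee_pos: [0.5432, -0.0258, 0.0837]
tcp_rot: [-179.7, -37.5, 82.4]
wrist_force: [-10.0, -7.1, -0.2]
opening: 0.0094
grasp_force: 121.1
```

```bash
cat > t.py <<'E'
from h import *
o=telemetry.get_obs(); S=np.array([.5835,.0325,.1305]); r=o["ee_pos"]-S
print(o["wrist_force"],o["torque"],"U",o["torque"]@U,(o["torque"]+np.cross(r,o["wrist_force"]))@U,o["tcp_rot"],"arm angle from pos",np.degrees(np.arctan2(-r[2],-r@Lf)),np.hypot(r[2],r@Lf))
E
python3 t.py
```

```text
[-10.0389  -7.1226  -0.2259] [-1.658  1.25   1.232] U -1.8051731437049874 -2.181939187820517 [-179.7273  -37.4952   82.3783] arm angle from pos 36.593200380962664 0.07849238683474105
```

>>> play_rows(
  increments=[
    [[0.1,0,3.4],[0,2.5,0],1.0],
    [[0.3,0,6.8],[0,5,0],1.0],
    [[0.3,0,6.8],[0,5,0],1.0],
  ],
)

```text
time: 12.1
ee_pos: [0.5438, -0.0216, 0.0784]
tcp_rot: [-179.7, -42.5, 82.3]
wrist_force: [-11.3, -6.9, -0.2]
opening: 0.0097
grasp_force: 121.2
```

```bash
python3 t.py
```

```text
[-11.328   -6.8782  -0.1622] [-1.7911  1.1732  1.2845] U -1.927259732489881 -2.34873803488819 [-179.7066  -42.4821   82.3453] arm angle from pos 41.55018693902344 0.0784810802022676
```

>>> play_rows(
  increments=[
    [[0.1,0,3.0],[0,2,0],1.0],
    [[0.2,0,6],[0,4,0],1.0],
    [[0.2,0,6],[0,4,0],1.0],
  ],
)

```text
time: 12.4
ee_pos: [0.5444, -0.0175, 0.0742]
tcp_rot: [-179.7, -46.4, 82.3]
wrist_force: [-11.0, -9.0, -0.8]
opening: 0.0091
grasp_force: 121.4
```

```bash
python3 t.py; python3 - <<'E'
from h import *
o=telemetry.get_obs()
for n in ("side","wrist"):
    p,d=camera(n); Q=cloud(n,d,o).reshape(-1,3)[d.ravel()>0]; W=(Q-[.583,.0315,.130])@np.c_[U,Lf,ZZ]
    for lo,hi in ((-.06,-.02),(-.15,-.095)):
        k=W[(W[:,1]<hi)&(W[:,1]>lo)&(abs(W[:,0]+.036)<.007)&(W[:,2]<.02)&(W[:,2]>-.16)]
        if len(k)>20:
            c=k[:,1:].mean(0); v=np.linalg.svd(k[:,1:]-c,full_matrices=False)[2][0]; print(n,lo,len(k),c,np.degrees(np.arctan(v[1]/v[0])))
E
```

```text
[-10.994   -9.0206  -0.8397] [-1.955   1.1214  1.4457] U -2.0831557749946112 -2.6201906535559867 [-179.703   -46.444    82.3337] arm angle from pos 45.824951237894886 0.0784427393221647
side -0.06 155 [-0.0365 -0.0743] 85.56245997566074
side -0.15 199 [-0.1175 -0.1219] 29.199062420850392
wrist -0.06 2708 [-0.0398 -0.0371] 47.381995929025365
wrist -0.15 2522 [-0.0986  0.0062] -86.10698829750137
```

The key is at about 46°, past the expected 0.7 rad, with torque well over 0.45 N m, so it should be at the stop. I'll release, retreat and check where it rests.

>>> play_rows(
  increments=[
    [[0,0,0],[0,0,0],0.8],
    [[0,0,0],[0,0,0],0.65],
    [[0,0,0],[0,0,0],0.5],
    [[0,0,0],[0,0,0],0.5],
    [[0,0,-10],[0,0,0],0.5],
    [[0,0,-25],[0,0,0],0.5],
    [[0,0,-45],[0,0,0],0.5],
    [[0,0,-70],[0,0,0],0.5],
    [[0,0,-100],[0,0,0],0.5],
    [[0,0,-100],[0,0,0],0.5],
    [[0,0,-100],[0,0,0],0.5],
  ],
)

```text
time: 13.6
ee_pos: [0.5365, -0.0888, 0.1447]
tcp_rot: [180.0, -46.5, 82.6]
wrist_force: [0.3, 0.2, -0.7]
opening: 0.0431
grasp_force: 0.0
```

```bash
cat > arm.py <<'E'
from h import *
import sys
o=telemetry.get_obs(); print(o["ee_pos"],o["wrist_force"],o["opening"])
ims=[]
for n in ("side","top","wrist"):
    p,d=camera(n); ims.append(p); Q=cloud(n,d,o).reshape(-1,3)[d.ravel()>0]; W=(Q-[.583,.0315,.130])@np.c_[U,Lf,ZZ]
    k=W[(W[:,1]<-.02)&(W[:,1]>-.15)&(abs(W[:,0]+.036)<.012)&(W[:,2]<.02)&(W[:,2]>-.123)]
    if len(k)>20:
        r=cv2.fitLine((k[:,1:]*1000).astype(np.float32),cv2.DIST_HUBER,0,.01,.01).ravel(); print(n,len(k),r,np.degrees(np.arctan(r[1]/r[0])),"y end",np.percentile(k[:,1],1),"x",np.percentile(k[:,0],[2,98]))
    s=W[(abs(W[:,1])<.012)&(W[:,0]>-.06)&(W[:,0]<-.003)&(W[:,2]>-.01)&(W[:,2]<.012)]
    for x in (-.04,-.03,-.02,-.01):
        q=s[abs(s[:,0]-x)<.003]
        if len(q)>5: print("   short x",x,"z top",np.percentile(q[:,2],95),"y mid",np.percentile(q[:,1],[2,98]))
cv2.imwrite(f"pics/{sys.argv[1]}.png",np.hstack([cv2.resize(ims[0][150:300,200:360],(400,375)),cv2.resize(ims[2],(400,375))])[:,:,::-1])
E
python3 arm.py rel
```

```text
[ 0.5365 -0.0888  0.1447] [ 0.2746  0.1995 -0.656 ] 0.04308346346429534
side 425 [  0.7039   0.7103 -70.7556 -65.5703] 45.259735 y end -0.12186533954757785 x [-0.0377 -0.0249]
   short x -0.04 z top 0.0047872077830583655 y mid [-0.0092  0.0007]
   short x -0.03 z top 0.0076121362596828 y mid [-0.0094 -0.0013]
   short x -0.02 z top 0.007255717422803417 y mid [-0.0056  0.0057]
   short x -0.01 z top 0.007017217169423473 y mid [-0.0065  0.0042]
top 149 [  0.7054   0.7088 -72.4306 -66.8881] 45.138817 y end -0.12021103798449767 x [-0.0373 -0.0253]
   short x -0.03 z top 0.007810390687598605 y mid [-0.0113  0.0069]
   short x -0.02 z top 0.0067135176293132365 y mid [-0.0056  0.0064]
   short x -0.01 z top 0.006048793033355526 y mid [-0.0053  0.007 ]
wrist 2283 [  0.7051   0.7091 -67.2477 -61.2263] 45.15946 y end -0.12171634644620397 x [-0.0375 -0.0261]
   short x -0.04 z top 0.004096360749034539 y mid [-0.011   0.0016]
   short x -0.03 z top 0.00671424599661845 y mid [-0.0117  0.0034]
   short x -0.02 z top 0.0066234492526350604 y mid [-0.0061  0.0056]
   short x -0.01 z top 0.00665838981243485 y mid [-0.006   0.0054]
```

View pics/rel.png

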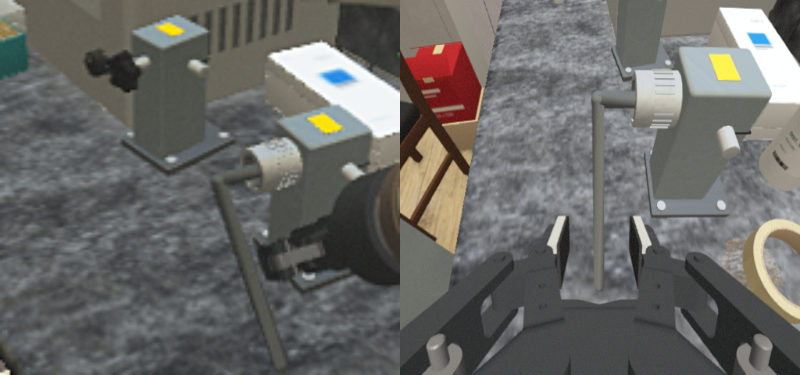

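At rest the long arm lies at 45° (0.79 rad) below level, and the short arm is still about 40 mm deep. In the side crop its corner is at (215, 183) and the end at (280, 362). To confirm the stop, I'll press with closed fingertips farther out on the arm.

>>> play_rows(
  increments=[
    [[-20,0,0],[0,0,0],1.0],
    [[-40,0,0],[0,0,0],1.0],
    [[-40,0,15],[0,0,0],1.0],
    [[-40,0,30],[0,0,0],1.0],
    [[-40,0,45],[0,0,0],1.0],
    [[-40,0,60],[0,0,0],1.0],
    [[-40,0,68],[0,0,0],1.0],
    [[-40,0,72],[0,0,0],1.0],
    [[-40,0,74],[0,0,0],1.0],
    [[-40,0,75],[0,0,0],1.0],
    [[-40,0,75],[0,0,0],1.0],
  ],
)

```text
time: 14.85
ee_pos: [0.5397, -0.062, 0.064]
tcp_rot: [-180.0, -46.5, 82.6]
wrist_force: [0.0, -0.9, 0.7]
opening: 0.0002
grasp_force: 0.6
```

>>> play_rows(
  increments=[
    [[0,0,1],[0,0,0],1.0],
    [[0,0,2],[0,0,0],1.0],
    [[0,0,2],[0,0,0],1.0],
  ],
)

```text
time: 15.15
ee_pos: [0.5399, -0.0604, 0.0625]
tcp_rot: [-180.0, -46.5, 82.6]
wrist_force: [-1.7, -2.7, 1.2]
opening: 0.0001
grasp_force: 1.9
```

>>> play_rows(
  increments=[
    [[0,0,1],[0,0,0],1.0],
    [[0,0,2],[0,0,0],1.0],
    [[0,0,2],[0,0,0],1.0],
  ],
)

```text
time: 15.45
ee_pos: [0.5401, -0.0593, 0.0614]
tcp_rot: [180.0, -46.5, 82.6]
wrist_force: [-2.8, -7.6, 4.0]
opening: -0.0001
grasp_force: 4.4
```

>>> play_rows(
  increments=[
    [[0,0,1],[0,0,0],1.0],
    [[0,0,1.5],[0,0,0],1.0],
    [[0,0,1.5],[0,0,0],1.0],
    [[0,0,1.5],[0,0,0],1.0],
  ],
)

```text
time: 15.85
ee_pos: [0.5403, -0.0589, 0.0611]
tcp_rot: [180.0, -46.4, 82.6]
wrist_force: [-7.9, -14.6, 10.0]
opening: -0.0001
grasp_force: 9.2
```

Force climbs steeply to about 18 N, which is over 2 N m on the bolt, with hardly any motion. The bolt is at its stop, so I'll retreat.

>>> play_rows(
  increments=[
    [[0,0,-5],[0,0,0],1.0],
    [[0,0,-20],[0,0,0],1.0],
    [[0,0,-50],[0,0,0],1.0],
    [[0,0,-90],[0,0,0],1.0],
    [[0,0,-120],[0,0,0],1.0],
    [[0,0,-120],[0,0,0],1.0],
    [[0,0,-120],[0,0,0],1.0],
  ],
)

```text
time: 16.55
ee_pos: [0.5292, -0.144, 0.1423]
tcp_rot: [-180.0, -46.5, 82.5]
wrist_force: [0.4, -0.2, -0.6]
opening: 0.0001
grasp_force: 0.0
```

```bash
python3 arm.py fin | grep -v wrist
```

```text
[ 0.5292 -0.144   0.1423] [ 0.3627 -0.2203 -0.6069] 0.00012520114430983922
side 423 [  0.7024   0.7118 -72.3207 -67.058 ] 45.38258 y end -0.12305856505932389 x [-0.0375 -0.0251]
   short x -0.04 z top 0.004599048971669159 y mid [-0.0068  0.0011]
   short x -0.03 z top 0.007252782745307511 y mid [-0.0115  0.0037]
   short x -0.02 z top 0.006946810534232939 y mid [-0.0058  0.0048]
   short x -0.01 z top 0.006184728359689276 y mid [-0.0058  0.0036]
top 151 [  0.7028   0.7113 -67.941  -62.4411] 45.344025 y end -0.12174423277240012 x [-0.0374 -0.0252]
   short x -0.03 z top 0.007833030520059825 y mid [-0.0101  0.0071]
   short x -0.02 z top 0.007706052427407866 y mid [-0.0055  0.0064]
   short x -0.01 z top 0.007997189141576877 y mid [-0.0049  0.007 ]
   short x -0.04 z top 0.0039351909493474556 y mid [-0.0114  0.0013]
   short x -0.03 z top 0.006163577698004591 y mid [-0.0117  0.0031]
   short x -0.02 z top 0.00613761853565214 y mid [-0.0062  0.0039]
   short x -0.01 z top 0.0063080607365567365 y mid [-0.0069  0.0036]
```

```bash
python3 -c "
from h import *
print(workorder.job_done())"
```

```text
the job is handed in; nothing more can be done
None
```

The job is handed in: the key's short arm is fully home in the bolt with the long arm on the right, about 45° below level, and a press test found the bolt hard against its clockwise stop; the robot is clear of everything, but no verdict was returned.

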